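Put the valve block away and shut the bench cabinet

TASK

Put the aluminium valve block away in the teal bench cabinet: set it down upright about the middle of the pulled-out tray and let go, then slide the tray fully home while the door is still open, and last push the door shut until it snaps past its catch and sits flush. Do not drop the block or slam the door, and leave the other things on the bench where they are.

Things in the scene. Friction and masses are not known exactly. Their poses are not given: they have to be found in the camera images.
- valve: Aluminium valve block 100 (x) x 46 (y) x 60 (z) mm with two round ports, 32 mm across and 18 mm tall, on its top at x = -32 and +32 mm; 0.4 to 0.75 kg. Origin: centre of its underside, x along its length, z up. Starts upright on the bench to the robot's right; a tape roll and a round flange stand in the same area. Grip it across its 46 mm sides, between the ports.
- cabinet: Teal steel bench cabinet, fixed, 280 wide (y) x 250 deep (x) x 150 mm tall, open at the front. Origin: on the bench, middle of its front edge; its x points into the cabinet (the front faces -x), y to the left of someone facing into it, z up. A carton 70 mm tall lies on its roof, from 130 mm behind the front edge on.
- tray_mid (a point): Centre of the steel slide-out tray, on its floor (20 mm above the bench); axes as cabinet. Tray 200 long (x) x 210 mm wide (y); walls rise 29 mm above its floor, front wall 8 mm thick, others 4 mm. Starts pulled out 160 to 190 mm: middle 56 to 86 mm in front of the cabinet. 15 to 20 mm forward (-x) of the middle is also fine and keeps the gripper clear of the roof.
- tray_tab (a point): On the front (-x) face of the tray's upright push tab, 10 mm below its top. The tab, 70 mm wide and 8 mm thick, stands in the middle of the tray's front wall and rises to 118 mm above the bench; with the tray home its front face is 4 mm behind the cabinet's front edge. Push it towards the cabinet's +x; leaning the fingers forward keeps the gripper's body off the roof.
- tray (a joint): How far the tray is pulled out, m: 0 fully home, 0.19 fully out. Slides with about 1.5 N of friction (6 N per m/s damping) and stays where it is left.
- door_hinge (a point): On the door's vertical hinge axis, 75 mm above the bench, at the cabinet's left front corner (10.5 mm in front of the front edge, 140 mm to the left of its middle). Axes turn with the door: -y runs along the panel from hinge to free edge, -x is the outward normal of its outer face.
- door_push (a point): A good point to push: on the door's outer face (7.5 mm outside the hinge axis), 190 mm from the hinge, 115 mm above the bench; axes as door_hinge. The door: a teal panel 280 wide, 15 mm thick, 4 to 146 mm above the bench; a vertical bar handle 70 mm long (45 to 115 mm above the bench) stands 35 mm off its outer face, 250 mm from the hinge.
- door (a joint): Door angle, rad: 0 shut and flush, growing as it opens towards the robot and to the left (1.57 square to the front; starts 1.45 to 1.85). Swings freely (0.05 N m friction). From about 0.1 rad a sprung roller catch pushes back, needing up to about 9 N at door_push; past about 0.05 rad it snaps to 0 and holds. If not pushed past, it springs back a little.
- tape_roll: Bystander: tan tape roll lying flat, ring 84 mm across, 48 mm tall; origin at centre of underside.
- flange: Bystander: round steel flange 80 mm across with a central hub, 50 mm tall; origin at centre of underside.
- tape_measure: Bystander: black tape measure 65 x 32 x 60 mm, on the bench in front of the cabinet, between the tray and the robot, to the right; origin at centre of underside.
Mind the look-alikes: they are no part of the job. Leave any pink look-alike of the valve alone.

How it is judged:
On the way, in this order (a step that is already met when the one before it is completed fails the run):
1. the valve block stands upright and released about the middle of the pulled-out tray (x of valve in the frame of tray_mid between -0.05 and 0.05 m and y of valve in the frame of tray_mid between -0.035 and 0.035 m and z of valve in the frame of tray_mid between -0.008 and 0.008 m and angle between valve's own z axis and vertical below 0.12 rad and contact force between the fingers and valve below 0.1 N and linear speed of valve below 0.03 m/s and value of joint tray above 0.08 m), for 0.2 s.
2. the tray is slid home (within 10 mm) with the door still open (more than 0.5 rad) (value of joint tray below 0.01 m and value of joint door above 0.5 rad and x of valve in the frame of tray_mid between -0.05 and 0.05 m and y of valve in the frame of tray_mid between -0.035 and 0.035 m and z of valve in the frame of tray_mid between -0.008 and 0.008 m and angle between valve's own z axis and vertical below 0.12 rad), for 0.2 s.
At the end, for the whole second after the job is handed in: The door is seated on its catch (within 0.015 rad of shut), the tray is home (within 10 mm), and the valve block stands upright (within 0.12 rad), at rest and released, on the tray floor within 50 mm (x) and 35 mm (y) of the tray's middle (value of joint door below 0.015 rad and value of joint tray below 0.01 m and x of valve in the frame of tray_mid between -0.05 and 0.05 m and y of valve in the frame of tray_mid between -0.035 and 0.035 m and z of valve in the frame of tray_mid between -0.008 and 0.008 m and angle between valve's own z axis and vertical below 0.12 rad and contact force between the fingers and valve below 0.1 N and linear speed of valve below 0.03 m/s); the robot touches nothing.
It fails at once if the valve block is dropped or thrown (faster than 0.6 m/s while not held) (contact force between the fingers and valve below 0.1 N and linear speed of valve above 0.6 m/s).
It fails at once if the door is slammed (faster than 3 rad/s) (velocity of joint door below -3 rad/s).
It fails at once if another thing on the bench is moved more than 30 mm (distance of any of tape_roll, flange, tape_measure from where it was at the start of the episode above 0.03 m).
It also fails if it takes over 72 s, if anything falls off the work surface, if the arm or the gripper's body presses on something with over 40 N, if the wrist force passes 120 N, or if a joint passes its speed limit or range.

ROBOT

A 7-joint arm with a two-finger parallel gripper is mounted at the origin on the work surface. World frame = base frame: x ahead of the robot, y to its left, z up, the work surface at z = 0. Lengths are in m, angles in rad, forces in N, time in s.
With the tool pointing down it reaches from about 0.35 to 0.9 m from the base axis. Payload 8.1 kg.
Tool frame: the origin (TCP) lies at the very end of the fingers, on their centre line; the grasp point (between the pads) lies 19 mm behind it; z points along the fingers, y is the line along which they close (so a half turn about z gives the same grasp; the last joint's range is limited). The gripper opens to 92 mm and grips with 3 to 60 N. Pads are 19 mm wide; open, the fingers measure 130 mm over their backs; the gripper's body (75 mm by 190 mm) begins 47 mm behind the grasp point.
Start: joints at [-0.103, 0.434, 0.025, 1.573, -0.012, 1.134, -0.075], TCP at [0.625, -0, 0.227] pointing down, gripper open.
Joint ranges: [-2.62, 2.62], [-0.44, 2.09], [-1.27, 1.32], [0.08, 2.57], [-1.32, 4.46], [0.12, 2], [-2.74, 2.74]. Speed limits (rad/s): [2.22, 2.22, 3.01, 3.01, 3.14, 3.14, 3.14].

INTERFACE

Orientations are given as a rotation vector (axis times angle).
In Python, from cell import arm gives the robot as it stands.
- The arm moves only by the tool carry_out, never from a script. Its argument "commands" is a list of rows, each a list of 7 numbers: the opening, from 0 (shut) to 1 (fully open), then the shift along the tool's x, y, z each as a share of 0.025 m, from -1 to 1, then the turn, a rotation vector about the tool's x, y, z each as a share of 0.1 rad, from -1 to 1. A call has 1 to 8 rows; each row shifts and turns the commanded pose from where the row before left it, along the tool's axes as they then stand; what a row does not reach is not made up. A row lasts 1/10 s, in which the tool goes at most 50 mm and 8.59 degrees, less where a joint would pass 70% of its speed; a pose out of reach is approached as far as the arm can. A call with a number of a shift or a turn outside -1 to 1 is refused whole. A call with a gripper value outside its range is refused whole. The fingers move at their own pace and stop on an object; "squeeze" is the grip in N (left out, the last holds). Time passes only in rows, so rows that do not move let the fingers close. It gives the time, the measured TCP pose, the force, the opening and the grip force at its end, in the units of the state.
- arm.observe(): the state, without advancing time (a new reading comes with each control period).
- arm.get_image(name): name is "scene" or "side" or "wrist"; returns a dict with "pixels" (480x640x3 uint8, red, green, blue), "range_z" (480x640 float32, m along the optical axis (not along the pixel's ray), 0 where there is no reading), "mtx" (3x3 intrinsics, pixels), "R" (3x3) and "t" (3): a world point X has camera coordinates R X + t; the wrist camera has in their place "tool_from_camera" (4x4, takes a point from camera to tool coordinates, whose origin is the TCP and whose axes are the flange's). Camera axes: x right, y down, z forward; pixel columns grow to the right and rows downward; lengths in m; the calibration is good to about 2 mm. A picture is of the moment at which its call begins: read the wrist's pose just before it.
- arm.sign_off(): hands the job in; it is judged then, once.
The state is a dict: "clock": time; "joints": joint angles; "dq": joint speeds; "joint_efforts": joint torques, N m; "position": TCP position; "ee_rot": TCP orientation; "force": force on the tool from outside, world axes, zero at the start; "ft_torque": the same for the moment, N m; "width": opening from 0.0 (shut) to 1.0 (fully open); "gripper_force": force on a finger pad.
Only numpy, scipy, OpenCV 4.12 (cv2) and the standard library are available. Lean on these libraries where they do the work, as an engineer would, in place of code of your own. Each camera call takes 0.05 s, during which the arm holds its last target. There are 200 camera calls.

## Working session

There is one attempt and no reset: what is moved stays moved. The work goes in short steps, Python scripts to look and compute and a tool call to move; the robot and the scene stay as the last step left them, time stands still between calls to the robot, and variables do not carry over. Pictures are saved under pics/ and viewed, at most 10 in all, crops included, and the job is handed in when it is done.

Besides the shell and the picture viewer there is one more tool, called after "Call:" as name(argument=value, ...) on one line, values as JSON. carry_out: Moves the arm, as the interface text tells. Shift numbers are shares of 0.025 m and turn numbers shares of 0.1 rad, none past 1 either way. Its arguments: {"type":"object","properties":{"commands":{"type":"array"},"squeeze":{"type":"number"}},"required":["commands"]}

```bash
mkdir -p pics
cat > h.py <<'E'
import numpy as np, cv2
from cell import arm
from scipy.spatial.transform import Rotation as Ro
def grab(n):
    s=arm.observe(); im=arm.get_image(n)
    if n=='wrist':
        T=np.eye(4);T[:3,:3]=Ro.from_rotvec(s['ee_rot']).as_matrix();T[:3,3]=s['position']
        M=np.linalg.inv(T@np.array(im['tool_from_camera'])); im['R']=M[:3,:3]; im['t']=M[:3,3]
    return im
def cloud(im):
    z=im['range_z']; v,u=np.mgrid[:480,:640]; K=np.array(im['mtx'])
    c=np.stack([(u-K[0,2])/K[0,0]*z,(v-K[1,2])/K[1,1]*z,z],-1)
    w=(c-np.array(im['t']))@np.array(im['R']); w[z==0]=np.nan
    return w
def ray(im,u,v,h):
    K=np.array(im['mtx']);R=np.array(im['R']);t=np.array(im['t'])
    o=-R.T@t; d=R.T@np.linalg.inv(K)@[u,v,1]; return o+d*(h-o[2])/d[2]
def save(im,n): cv2.imwrite('pics/'+n,im['pixels'][:,:,::-1])
E
python3 - <<'E'
from h import *
import pickle
D={n:grab(n) for n in('scene','side')}
pickle.dump(D,open('d.pkl','wb'))
for n in D: save(D[n],n+'0.png'); R=D[n]['R'];print(n,-R.T@D[n]['t'],R[2])
print(arm.observe())
E
```

```text
scene [0.915273   0.34635854 0.87648202] [-0.3597474  -0.48254658 -0.79858037]
side [ 0.08002976 -0.99040771  0.67437356] [ 0.43008091  0.75421808 -0.49617084]
{'clock': 0.1, 'joints': array([-0.10261647,  0.43516683,  0.02495647,  1.57399727, -0.0115649 ,
        1.133966  , -0.07507348]), 'dq': array([ 0.00010821, -0.00136577,  0.00133517, -0.00065602,  0.00140832,
        0.00038163, -0.00124098]), 'joint_efforts': array([ 2.76666542e-03, -6.69124532e+01,  9.87763703e-01, -3.15145969e+01,
       -6.05509384e-02,  3.73947364e-02,  1.19628339e-04]), 'position': array([ 6.24556744e-01, -4.34087905e-05,  2.26018260e-01]), 'ee_rot': array([-2.22082016e+00, -2.22082920e+00,  1.70672051e-03]), 'force': array([ 0.49536895, -0.43234376,  1.38358181]), 'ft_torque': array([-0.01396736,  0.00345757,  0.02927827]), 'gripper_force': 0.0, 'width': 1.0000074360466473}
```

View pics/scene0.png

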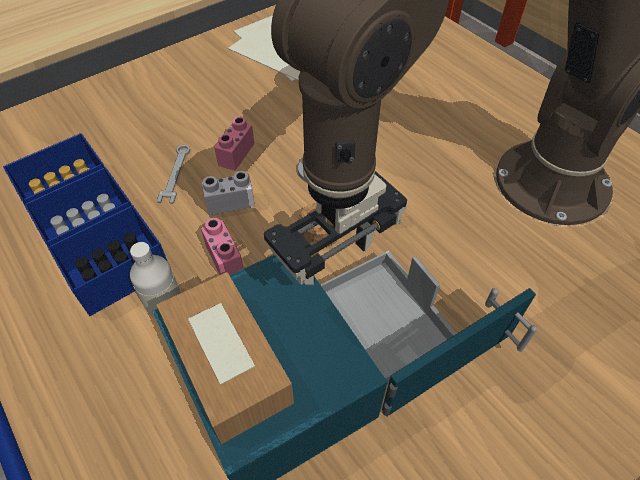

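View pics/side0.png

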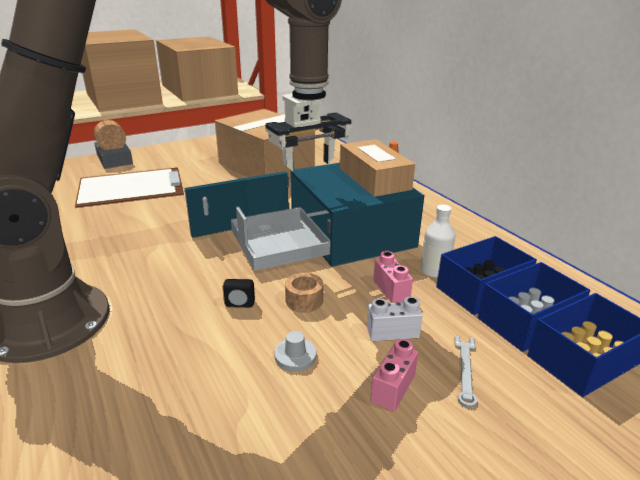

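The scene view shows the grey block at (228,190). Pink look-alikes stand at (235,140) and (222,245). In the side view the grey block is at (395,318), with the pink ones at (393,275) and (395,373). Only the grey one is aluminium, so it is the valve. The tray is at side (282,237), its tab at (241,225), the door at (238,205), the tape roll at (304,291), the flange at (296,352) and the tape measure at (239,293). Next I'll measure and make the confirming crop.

Run:
```python
from h import *
import pickle
D=pickle.load(open('d.pkl','rb'))
np.set_printoptions(precision=4,suppress=True)
C={n:cloud(D[n]) for n in D}
H={n:cv2.cvtColor(D[n]['pixels'],cv2.COLOR_RGB2HSV) for n in D}
def reg(n,box,f):
    x0,y0,x1,y1=box; m=np.zeros((480,640),bool); m[y0:y1,x0:x1]=1
    return m&f(C[n],H[n])
# valve
for n,b in(('scene',(195,160,262,218)),('side',(360,290,428,345))):
    m=reg(n,b,lambda c,h:(c[...,2]>.015)&(h[...,1]<70))
    P=C[n][m]; print(n,'valve',len(P),np.nanpercentile(P,[1,50,99],axis=0).ravel())
    for lo,hi in((.052,.066),(.073,.083)):
        Q=P[(P[:,2]>lo)&(P[:,2]<hi)]; r=cv2.minAreaRect((Q[:,:2]*1000).astype(np.float32)); print(' z',np.median(Q[:,2]),len(Q),r)
    Q=P[(P[:,2]>.073)&(P[:,2]<.083),:2].astype(np.float32)
    _,l,c=cv2.kmeans(Q,2,None,(3,50,1e-5),5,cv2.KMEANS_PP_CENTERS)
    for k in(0,1): print('  port',cv2.minEnclosingCircle(Q[l.ravel()==k]*1000))
# teal
teal=lambda c,h:(h[...,0]>85)&(h[...,0]<105)&(h[...,1]>120)
for n in D:
    m=teal(C[n],H[n]);P=C[n][m];P=P[np.isfinite(P[:,0])]
    T=P[(abs(P[:,2]-.15)<.0025)]; r=cv2.minAreaRect((T[:,:2]*1000).astype(np.float32)); print(n,'roof',len(T),np.median(T[:,2]),r,cv2.boxPoints(r).tolist())
    T=P[(P[:,2]>.138)&(P[:,2]<.147)&(P[:,1]>.1)]; 
    if len(T)>5: r=cv2.minAreaRect((T[:,:2]*1000).astype(np.float32)); print(n,'door',len(T),r,cv2.boxPoints(r).tolist())
    T=P[(P[:,2]>.02)&(P[:,2]<.13)]; print(n,'teal low',np.percentile(T,[1,99],axis=0))
for n,b in(('scene',(325,240,455,350)),('side',(225,200,335,265))):
    m=reg(n,b,lambda c,h:(h[...,1]<70)); P=C[n][m];P=P[np.isfinite(P[:,0])]
    for lo,hi in((.015,.025),(.046,.052),(.09,.122)):
        Q=P[(P[:,2]>lo)&(P[:,2]<hi)]
        if len(Q)>5: r=cv2.minAreaRect((Q[:,:2]*1000).astype(np.float32)); print(n,'tray',lo,len(Q),np.median(Q[:,2]),Q[:,2].max(),r,cv2.boxPoints(r).tolist())
a=D['scene']['pixels'][120:280,160:300,::-1]; b=D['side']['pixels'][240:420,320:480,::-1]
cv2.imwrite('pics/crop.png',np.hstack([cv2.resize(a,(400,400)),cv2.resize(b,(400,400))]))
```

```text
scene valve 1480 [ 0.5689 -0.4048  0.0161  0.6152 -0.3684  0.0571  0.6623 -0.3418  0.0788]
 z 0.05822288897366779 556 ((610.952392578125, -379.0139465332031), (48.599388122558594, 99.16236114501953), 68.3171615600586)
 z 0.07632716997889909 283 ((610.3540649414062, -379.72784423828125), (33.39031219482422, 95.35043334960938), 66.05455780029297)
  port ((581.2245483398438, -366.7916259765625), 16.93259048461914)
  port ((639.550537109375, -393.1110534667969), 17.1061954498291)
side valve 1855 [ 0.5509 -0.4843  0.016   0.5997 -0.3953  0.0577  0.6486 -0.3492  0.081 ]
 z 0.060495925331494144 624 ((608.70068359375, -383.5262451171875), (50.02420425415039, 100.8153076171875), 67.0890884399414)
 z 0.07900404493468322 342 ((587.525146484375, -432.9453125), (137.85862731933594, 94.55376434326172), 66.39093017578125)
  port ((608.3516845703125, -385.3402099609375), 47.31745910644531)
  port ((548.1965942382812, -485.9891662597656), 7.715165615081787)
scene roof 12592 0.14884820195015472 ((678.9495849609375, 25.473724365234375), (283.2509765625, 426.9455261230469), 83.21319580078125) [[450.2360
[... 2360 characters left out ...]
77813720703], [471.87030029296875, 178.37294006347656]]
side tray 0.046 475 0.0489814092778642 0.051899644000959554 ((558.7596435546875, 38.76945495605469), (279.33404541015625, 202.31121826171875), 83.60162353515625) [[442.6695251464844, -88.75473022460938], [643.7205810546875, -111.30044555664062], [674.8497314453125, 166.29364013671875], [473.7987060546875, 188.83935546875]]
side tray 0.09 181 0.10953117075438873 0.12140706180502042 ((531.391845703125, -25.78235626220703), (54.62620544433594, 245.84420776367188), 44.580810546875) [[425.6569519042969, 42.59882354736328], [598.2186279296875, -132.5064697265625], [637.126708984375, -94.16353607177734], [464.5650634765625, 80.94175720214844]]
```

View pics/crop.png

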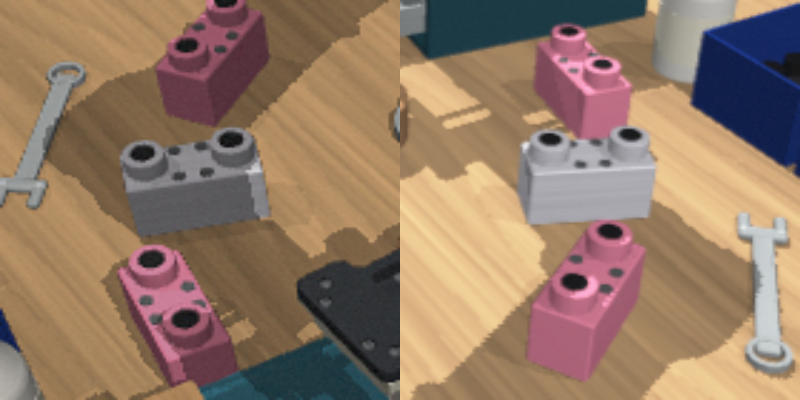

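The crop confirms it: the grey block, crop-left (190,180) and crop-right (585,175), is the only aluminium one, and the blocks on both sides of it are pink. Now the neighbours, cabinet edge and door.

Run:
```python
from h import *
import pickle
D=pickle.load(open('d.pkl','rb'))
np.set_printoptions(precision=3,suppress=True)
C={n:cloud(D[n]) for n in D}
H={n:cv2.cvtColor(D[n]['pixels'],cv2.COLOR_RGB2HSV) for n in D}
def st(l,n,b,f=lambda c,h:c[...,2]>.015):
    x0,y0,x1,y1=b; m=np.zeros((480,640),bool); m[y0:y1,x0:x1]=1; P=C[n][m&f(C[n],H[n])]
    print(l,len(P),np.percentile(P,[2,98],axis=0).ravel())
pink=lambda c,h:(h[...,0]>150)&(h[...,1]>60)&(c[...,2]>.01)
st('pinkA','side',(370,250,415,302),pink);st('pinkB','side',(370,340,420,410),pink)
st('pinkA','scene',(200,215,245,275),pink);st('pinkB','scene',(210,110,260,170),pink)
st('bottle','side',(424,205,455,278));st('roll','side',(284,275,324,310));st('flange','side',(274,332,318,370));st('measure','side',(222,278,256,308))
# cabinet frame
a=np.deg2rad(-6.8);ex=np.array([np.cos(a),np.sin(a)]);ey=np.array([-ex[1],ex[0]])
O=np.array([.559,.0375])
for n in D:
    h=H[n];m=(h[...,0]>85)&(h[...,0]<105)&(h[...,1]>120)
    P=C[n][m];P=P[np.isfinite(P[:,0])]; q=np.c_[(P[:,:2]-O)@ex,(P[:,:2]-O)@ey,P[:,2]]
    T=q[(abs(q[:,2]-.15)<.006)&(q[:,1]<.1)&(q[:,0]>0)]
    for y in(-.1,-.05,0,.05):
        S=T[abs(T[:,1]-y)<.02]; print(n,'roof edge y',y,len(S),np.percentile(S[:,0],[0,2]) if len(S) else '')
    print(' roof y range',np.percentile(T[:,1],[1,99]))
    T=q[(q[:,0]<.03)&(q[:,1]>.09)&(q[:,2]<.15)]
    print(' door pts',len(T))
    for x in np.arange(-.22,.06,.04):
        S=T[abs(T[:,0]-x)<.01]
        if len(S)>5: print('  x',x,np.percentile(S[:,1],[5,50,95]))
    print(' door xmin',T[:,0].min())
```

```text
pinkA 1261 [ 0.666 -0.315  0.012  0.713 -0.218  0.08 ]
pinkB 1914 [ 0.467 -0.547  0.013  0.565 -0.478  0.08 ]
pinkA 1262 [ 0.673 -0.304  0.017  0.725 -0.209  0.078]
pinkB 1192 [ 0.472 -0.526  0.012  0.57  -0.459  0.078]
bottle 1793 [ 0.793 -0.343  0.022  0.853 -0.234  0.171]
roll 1078 [ 0.462 -0.244  0.016  0.538 -0.17   0.051]
flange 748 [ 0.371 -0.383  0.015  0.438 -0.32   0.052]
measure 745 [ 0.342 -0.171  0.017  0.402 -0.13   0.062]
scene roof edge y -0.1 1161 [0.115 0.119]
scene roof edge y -0.05 1672 [0.084 0.088]
scene roof edge y 0 1924 [0.085 0.088]
scene roof edge y 0.05 2148 [0.085 0.088]
 roof y range [-0.134  0.098]
 door pts 3719
  x -0.18 [0.128 0.139 0.14 ]
  x -0.13999999999999999 [0.129 0.14  0.141]
  x -0.09999999999999998 [0.131 0.142 0.142]
  x -0.05999999999999997 [0.132 0.143 0.144]
  x -0.019999999999999962 [0.133 0.144 0.145]
  x 0.020000000000000046 [0.135 0.146 0.146]
 door xmin -0.20471009014953717
side roof edge y -0.1 549 [0.083 0.084]
side roof edge y -0.05 365 [0.083 0.084]
side roof edge y 0 328 [0.082 0.083]
side roof edge y 0.05 293 [0.083 0.084]
 roof y range [-0.143  0.096]
 door pts 3467
  x -0.18 [0.119 0.123 0.127]
  x -0.13999999999999999 [0.12  0.124 0.129]
  x -0.09999999999999998 [0.122 0.126 0.131]
  x -0.05999999999999997 [0.123 0.127 0.133]
  x -0.019999999999999962 [0.124 0.128 0.133]
  x 0.020000000000000046 [0.126 0.13  0.135]
 door xmin -0.20493815622999162
```

Call:
carry_out(commands=[[1, -0.5, 0, 0, 0, 0, 0], [1, -1, -0.1, 0, 0, 0, 0], [1, -1, -0.1, 0, 0, 0, 0], [1, -1, -0.1, 0, 0, 0, 0], [1, -1, -0.1, 0, 0, 0, 0], [1, -1, -0.1, 0, 0, 0, 0], [1, -1, -0.1, 0, 0, 0, 0], [1, -1, 0, 0, 0, 0, 0]])

```text
clock: 0.9
position: [0.6091, -0.1898, 0.2266]
ee_rot: [-2.222, -2.22, 0.001]
force: [0.5, -0.5, 0.2]
width: 1.001
gripper_force: 0.0
```

Call:
carry_out(commands=[[1, -1, 0, 0, 0, 0, 0], [1, -1, 0, 0, 0, 0, 0], [1, -1, 0, 0, 0, 0, 0], [1, -1, 0, 0, 0, 0, 0], [1, -1, 0, 0, 0, 0, 0], [1, -1, 0, 0, 0, 0, 0], [1, -1, 0, 0, 0, 0, 0], [1, -0.7, 0, 0, 0, 0, 0]])

```text
clock: 1.7
position: [0.6086, -0.3832, 0.2264]
ee_rot: [-2.224, -2.219, 0.002]
force: [-0.1, 0.4, -0.4]
width: 1.002
gripper_force: 0.0
```

Call:
carry_out(commands=[[1, 0, 0, 0, 0, 0, -1], [1, 0, 0, 0, 0, 0, -1], [1, 0, 0, 0, 0, 0, -1], [1, 0, 0, 0, 0, 0, -1], [1, 0, 0, 0, 0, 0, -1], [1, 0, 0, 0, 0, 0, -1], [1, 0, 0, 0, 0, 0, -1], [1, 0, 0, 0, 0, 0, -1]])

```text
clock: 2.5
position: [0.6096, -0.3804, 0.2265]
ee_rot: [-1.175, -2.913, 0.0]
force: [0.4, 0.2, 0.4]
width: 1.0
gripper_force: 0.0
```

Call:
carry_out(commands=[[1, 0, 0, 0, 0, 0, -1], [1, 0, 0, 0, 0, 0, -1], [1, 0, 0, 0, 0, 0, -1], [1, 0, 0, 0, 0, 0, -0.6], [1, 0, 0, 0, 0, 0, 0], [1, 0, 0, 0, 0, 0, 0]])

```text
clock: 3.1
position: [0.6097, -0.3803, 0.2266]
ee_rot: [-0.644, -3.075, -0.0]
force: [0.2, 0.3, 0.9]
width: 0.998
gripper_force: 0.0
```

```bash
cat > rel.py <<'E'
from h import *
def rel(p,yaw=None,grip=None):
    """units to go to TCP p (tool axes) and tool-z turn so tool y points at yaw (deg)"""
    s=arm.observe();R=Ro.from_rotvec(s['ee_rot']).as_matrix();d=R.T@(np.array(p)-s['position'])
    print('tcp',s['position'].round(4),'ydeg',np.rad2deg(np.arctan2(R[1,1],R[0,1])).round(2),'tilt z',R[:,2].round(4))
    print('units',(d/.025).round(2)); 
    if yaw is not None:
        e=(np.deg2rad(yaw)-np.arctan2(R[1,1],R[0,1])+np.pi)%(2*np.pi)-np.pi; print('turn z units',(-e/.1).round(2))
E
python3 - <<'E'
from rel import *
im=grab('wrist');save(im,'w1.png');C=cloud(im);h=cv2.cvtColor(im['pixels'],cv2.COLOR_RGB2HSV)
m=(h[...,1]<60)&(C[...,2]>.05)&(np.hypot(C[...,0]-.609,C[...,1]+.382)<.075)
P=C[m]
for lo,hi in((.054,.066),(.073,.083)):
    Q=P[(P[:,2]>lo)&(P[:,2]<hi)]
    r=cv2.minAreaRect((Q[:,:2]*1000).astype(np.float32)); print(np.median(Q[:,2]),len(Q),r)
Q=P[(P[:,2]>.073)&(P[:,2]<.083),:2].astype(np.float32)
_,l,c=cv2.kmeans(Q,2,None,(3,50,1e-5),5,cv2.KMEANS_PP_CENTERS)
for k in(0,1): print('port',cv2.minEnclosingCircle(Q[l.ravel()==k]*1000))
rel([.609,-.381,.2],66.5)
E
```

```text
0.05913751737714307 3048 ((609.2930297851562, -380.95147705078125), (45.65467834472656, 98.73793029785156), 66.74064636230469)
0.07733758441666377 1910 ((609.6510620117188, -381.1385803222656), (30.516403198242188, 95.00535583496094), 67.14103698730469)
port ((580.4435424804688, -368.738525390625), 15.86597728729248)
port ((639.0529174804688, -394.0572204589844), 16.09714698791504)
tcp [ 0.6098 -0.3803  0.2266] ydeg 66.34 tilt z [-2.e-04  1.e-04 -1.e+00]
units [ 0.02 -0.04  1.06]
turn z units -0.03
```

View pics/w1.png

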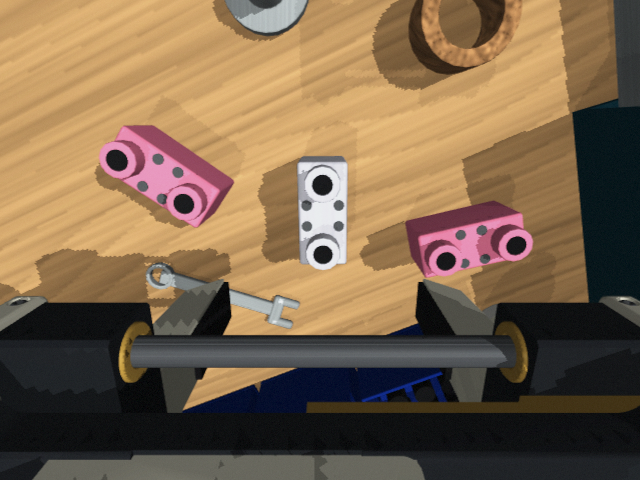

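The wrist view shows the grey block upright at (322,210), with ports at (322,184) and (323,254). The pink ones are well clear at (165,175) and (470,240). Centre is (0.6095,-0.381), tops at 59/77 mm against 60/78 given, and the axis is aligned. Descending.

Call:
carry_out(commands=[[1, 0, -0.02, 1, 0, 0, 0], [1, 0, 0, 1, 0, 0, 0], [1, 0, 0, 1, 0, 0, 0], [1, 0, 0, 1, 0, 0, 0], [1, 0, 0, 1, 0, 0, 0], [1, 0, 0, 1, 0, 0, 0], [1, 0, 0, 0.9, 0, 0, 0], [1, 0, 0, 0.6, 0, 0, 0]])

```text
clock: 3.95
position: [0.609, -0.3802, 0.0373]
ee_rot: [-0.642, -3.073, -0.001]
force: [-0.0, 0.2, -0.2]
width: 0.999
gripper_force: 0.0
```

Call:
carry_out(commands=[[1, 0, 0, 0.4, 0, 0, 0], [0.3, 0, 0, 0, 0, 0, 0], [0.3, 0, 0, 0, 0, 0, 0], [0.3, 0, 0, 0, 0, 0, 0], [0.3, 0, 0, 0, 0, 0, 0], [0.3, 0, 0, 0, 0, 0, 0], [0.3, 0, 0, 0, 0, 0, 0]], squeeze=35)

```text
clock: 4.65
position: [0.6099, -0.3806, 0.0296]
ee_rot: [0.641, 3.075, -0.0]
force: [0.6, 0.3, 0.6]
width: 0.529
gripper_force: 0.0
```

Call:
carry_out(commands=[[0.3, 0, 0, 0, 0, 0, 0], [0.3, 0, 0, 0, 0, 0, 0], [0.3, 0, 0, 0, 0, 0, 0], [0.3, 0, 0, 0, 0, 0, 0]])

```text
clock: 5.05
position: [0.6098, -0.3807, 0.0296]
ee_rot: [0.641, 3.075, -0.0]
force: [-1.2, -0.5, 4.9]
width: 0.497
gripper_force: 35.0
```

Call:
carry_out(commands=[[0.3, 0, 0, -0.3, 0, 0, 0], [0.3, 0, 0, -0.8, 0, 0, 0], [0.3, 0, 0, -1, 0, 0, 0], [0.3, 0, 0, -1, 0, 0, 0], [0.3, 0, 0, -1, 0, 0, 0], [0.3, 0, 0, -1, 0, 0, 0], [0.3, 0, 0, -1, 0, 0, 0], [0.3, 0, 0, -1, 0, 0, 0]])

```text
clock: 5.85
position: [0.6089, -0.3798, 0.2066]
ee_rot: [-0.64, -3.073, -0.002]
force: [0.6, 0.2, -7.0]
width: 0.497
gripper_force: 35.0
```

Call:
carry_out(commands=[[0.3, 0, 0, -0.5, 0, 0, 0], [0.3, 0, 0, 0, 0, 0, -0.6], [0.3, 0, 0, 0, 0, 0, -0.8], [0.3, 0, 0, 0, 0, 0, -0.8], [0.3, 0, 0, 0, 0, 0, -0.7], [0.3, 0, 0, 0, 0, 0, 0]])

```text
clock: 6.45
position: [0.6091, -0.3802, 0.2178]
ee_rot: [-0.188, -3.134, -0.002]
force: [-0.1, 0.3, -6.6]
width: 0.497
gripper_force: 35.0
```

```bash
python3 -c "
from rel import *
rel([.544,.039,.22],83.2)
s=arm.observe();print(s['force'],s['gripper_force'],s['width'])"
```

```text
tcp [ 0.6091 -0.3802  0.2178] ydeg 83.14 tilt z [-0.0021  0.0013 -1.    ]
units [ 4.59 16.34 -0.06]
turn z units -0.01
[-0.10030668  0.25169102 -6.58154107] 34.98599588871002 0.49675774406991824
```

Call:
carry_out(commands=[[0.3, 0.1, 0.4, 0, 0, 0, 0], [0.3, 0.2, 0.8, 0, 0, 0, 0], [0.3, 0.3, 1, 0, 0, 0, 0], [0.3, 0.3, 1, 0, 0, 0, 0], [0.3, 0.3, 1, 0, 0, 0, 0], [0.3, 0.3, 1, 0, 0, 0, 0], [0.3, 0.3, 1, 0, 0, 0, 0], [0.3, 0.3, 1, 0, 0, 0, 0]])

```text
clock: 7.25
position: [0.5787, -0.1933, 0.2191]
ee_rot: [-0.192, -3.135, -0.001]
force: [-0.1, 0.3, -5.6]
width: 0.5
gripper_force: 35.0
```

Call:
carry_out(commands=[[0.3, 0.3, 1, 0, 0, 0, 0], [0.3, 0.3, 1, 0, 0, 0, 0], [0.3, 0.3, 1, 0, 0, 0, 0], [0.3, 0.3, 1, 0, 0, 0, 0], [0.3, 0.3, 1, 0, 0, 0, 0], [0.3, 0.3, 1, 0, 0, 0, 0], [0.3, 0.3, 1, 0, 0, 0, 0], [0.3, 0.2, 1, 0, 0, 0, 0]])

```text
clock: 8.05
position: [0.5452, 0.0118, 0.2192]
ee_rot: [-0.192, -3.135, -0.0]
force: [-0.2, 0.0, -6.4]
width: 0.503
gripper_force: 35.0
```

Call:
carry_out(commands=[[0.3, 0.1, 0.8, 0, 0, 0, 0], [0.3, 0, 0.3, 0, 0, 0, 0], [0.3, 0, 0, 0, 0, 0, 0]])

```text
clock: 8.35
position: [0.5468, 0.0392, 0.2193]
ee_rot: [0.187, 3.136, 0.001]
force: [-0.5, -0.7, -6.6]
width: 0.496
gripper_force: 35.0
```

Run:
```python
from rel import *
rel([.544,.039,.22],83.2)
a=np.deg2rad(-6.8);ex=np.array([np.cos(a),np.sin(a)]);ey=np.array([-ex[1],ex[0]]);O=np.array([.559,.0375])
tiles=[]
for n in('side','wrist'):
    im=grab(n);C=cloud(im);h=cv2.cvtColor(im['pixels'],cv2.COLOR_RGB2HSV)
    q=np.concatenate([(C[...,:2]-O)@np.c_[ex,ey],C[...,2:]],-1)
    g=(h[...,1]<70)
    for l,m in(('floor',abs(q[...,2]-.02)<.005),('walls',abs(q[...,2]-.048)<.003),('tab',abs(q[...,2]-.108)<.009)):
        M=g&m&(abs(q[...,1])<.13)&(q[...,0]>-.13)&(q[...,0]<.08)
        if M.sum()>10: print(n,l,M.sum(),np.median(q[M][:,2]).round(4),np.percentile(q[M],[1,99],axis=0).round(4).ravel())
    tiles.append(im['pixels'][:,:,::-1])
cv2.imwrite('pics/p1.png',cv2.resize(np.hstack(tiles),(800,300)))
```

```text
tcp [0.5468 0.0392 0.2193] ydeg 83.16 tilt z [ 1.e-04  4.e-04 -1.e+00]
units [ 0.11 -0.02 -0.03]
turn z units -0.01
side floor 2090 0.0206 [-0.1005 -0.1083  0.0162  0.0788  0.1022  0.0246]
side walls 383 0.0484 [-0.1012 -0.1095  0.0451  0.0763  0.1059  0.0509]
side tab 70 0.109 [-0.1014 -0.0653  0.0994 -0.0389  0.0291  0.1169]
wrist floor 21286 0.0192 [-0.0911 -0.1011  0.0174  0.0734  0.1007  0.0227]
wrist walls 3213 0.0481 [-0.1004 -0.105   0.0453  0.0765  0.1047  0.0499]
wrist tab 645 0.1164 [-0.1001 -0.0343  0.1146 -0.0927  0.0336  0.117 ]
```

View pics/p1.png

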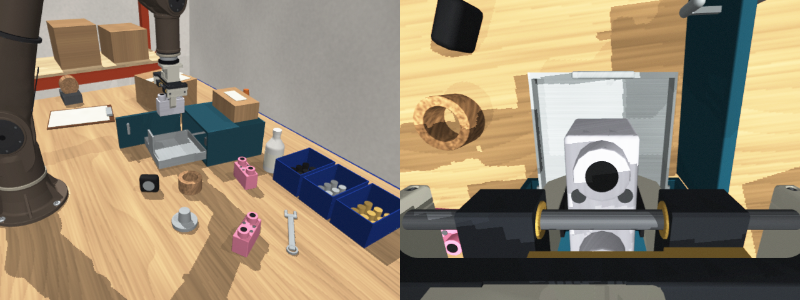

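The side view shows the block hanging in the gripper over the tray (side tile 165,105). The wrist tile shows the tray with its tab bar at (605,76) and its walls around the block. Tray frame confirmed (floor 19–20 mm, walls ±105 mm). Lowering.

Call:
carry_out(commands=[[0.3, 0.2, 0, 0.5, 0, 0, 0], [0.3, 0, 0, 1, 0, 0, 0], [0.3, 0, 0, 1, 0, 0, 0], [0.3, 0, 0, 1, 0, 0, 0], [0.3, 0, 0, 1, 0, 0, 0], [0.3, 0, 0, 1, 0, 0, 0], [0.3, 0, 0, 0.6, 0, 0, 0], [0.3, 0, 0, 0.3, 0, 0, 0]])

```text
clock: 9.25
position: [0.5416, 0.0363, 0.0577]
ee_rot: [-0.194, -3.134, 0.002]
force: [-0.4, 1.0, -6.1]
width: 0.499
gripper_force: 35.0
```

Call:
carry_out(commands=[[0.3, 0, 0, 0.2, 0, 0, 0], [0.3, 0, 0, 0.1, 0, 0, 0], [0.3, 0, 0, 0, 0, 0, 0], [0.3, 0, 0, 0, 0, 0, 0]])

```text
clock: 9.65
position: [0.5428, 0.0382, 0.0524]
ee_rot: [0.19, 3.135, 0.0]
force: [0.2, -0.8, -5.9]
width: 0.5
gripper_force: 35.0
```

Call:
carry_out(commands=[[0.3, 0, 0, 0.06, 0, 0, 0], [0.3, 0, 0, 0.05, 0, 0, 0], [0.3, 0, 0, 0, 0, 0, 0]])

```text
clock: 9.95
position: [0.5428, 0.0382, 0.0495]
ee_rot: [0.19, 3.135, 0.0]
force: [-0.2, -0.6, -1.5]
width: 0.5
gripper_force: 35.0
```

Call:
carry_out(commands=[[0.3, 0, 0, 0.02, 0, 0, 0], [0.3, 0, 0, 0, 0, 0, 0], [0.6, 0, 0, 0, 0, 0, 0], [0.7, 0, 0, 0, 0, 0, 0], [0.85, 0, 0, 0, 0, 0, 0], [0.95, 0, 0, 0, 0, 0, 0], [0.95, 0, 0, 0, 0, 0, 0], [0.95, 0, 0, 0, 0, 0, 0]])

```text
clock: 10.75
position: [0.5423, 0.0382, 0.0484]
ee_rot: [-0.19, -3.136, 0.0]
force: [0.3, -0.5, -0.5]
width: 0.932
gripper_force: 0.0
```

Call:
carry_out(commands=[[0.95, 0, 0, 0, 0, 0, 0], [0.95, 0, 0, -0.3, 0, 0, 0], [0.95, 0, 0, -0.8, 0, 0, 0], [0.95, 0, 0, -1, 0, 0, 0], [0.95, 0, 0, -1, 0, 0, 0], [0.95, 0, 0, -1, 0, 0, 0], [0.95, 0, 0, -1, 0, 0, 0], [0.95, 0, 0, -0.8, 0, 0, 0]])

```text
clock: 11.55
position: [0.5425, 0.0383, 0.1981]
ee_rot: [0.189, 3.134, 0.0]
force: [0.6, -0.2, -0.7]
width: 0.952
gripper_force: 0.0
```

Run:
```python
from rel import *
a=np.deg2rad(-6.8);ex=np.array([np.cos(a),np.sin(a)]);ey=np.array([-ex[1],ex[0]]);O=np.array([.559,.0375])
rel([.544,.039,.25],83.2)
for n in('side','wrist'):
    im=grab(n);C=cloud(im);h=cv2.cvtColor(im['pixels'],cv2.COLOR_RGB2HSV)
    q=np.concatenate([(C[...,:2]-O)@np.c_[ex,ey],C[...,2:]],-1)
    for l,z in(('top',.08),('ports',.098)):
        M=(h[...,1]<70)&(abs(q[...,2]-z)<.005)&(abs(q[...,1])<.06)&(abs(q[...,0]+.015)<.07)
        if M.sum()>10: print(n,l,M.sum(),np.median(q[M][:,2]).round(4),np.percentile(q[M],[1,99],axis=0).round(4).ravel())
save(grab('side'),'s2.png')
```

```text
tcp [0.5425 0.0383 0.1981] ydeg 83.08 tilt z [ 1.6e-03  2.0e-04 -1.0e+00]
units [-0.06  0.03 -2.07]
turn z units -0.02
side top 292 0.0803 [-0.0655 -0.0291  0.0752  0.0321  0.0168  0.0845]
side ports 153 0.0981 [-0.062  -0.0199  0.0933  0.0286  0.0122  0.1011]
wrist top 3990 0.0791 [-0.0653 -0.0242  0.0761  0.0314  0.0211  0.0829]
wrist ports 2555 0.0973 [-0.0621 -0.0159  0.0941  0.0298  0.0131  0.0993]
```

Block at (-0.0165,-0.0015) in the tray frame, with tops at 80 and 98 mm. That means it is upright on the floor and released. Next, close the fingers and go around the tab front.

Call:
carry_out(commands=[[0, 0.6, 0, 0, 0, 0, 0], [0, 1, 0, 0, 0, 0, 0], [0, 1, 0, 0, 0, 0, 0], [0, 1, 0, 0, 0, 0, 0], [0, 1, 0, 0, 0, 0, 0], [0, 0.3, 0, 0, 0, -1, 0], [0, 0, 0, 0, 0, -1, 0], [0, 0, 0, 0, 0, -1, 0]])

```text
clock: 12.5
position: [0.4199, 0.0529, 0.1956]
ee_rot: [0.171, 2.834, -0.025]
force: [0.4, -0.4, -0.1]
width: 0.302
gripper_force: 0.0
```

```bash
cat >> rel.py <<'E'
A=np.deg2rad(-6.8);ex=np.array([np.cos(A),np.sin(A)]);ey=np.array([-ex[1],ex[0]]);O=np.array([.559,.0375])
def W(x,y,z): return np.r_[O+x*ex+y*ey,z]
def where():
    s=arm.observe();d=s['position'][:2]-O; print('tray-frame tcp',(d@ex).round(4),(d@ey).round(4),s['position'][2].round(4),'F',(s['force'][:2]@ex).round(1),(s['force'][:2]@ey).round(1),s['force'][2].round(1),'t',s['clock'],'w',s['width'].round(2))
E
python3 -c "
from rel import *
where();rel(W(-.14,0,.1),83.2);rel(W(.075,0,.1))"
```

```text
Traceback (most recent call last):
  File "rel.py", line 12, in where
    s=arm.observe();d=s['position'][:2]-O; print('tray-frame tcp',(d@ex).round(4),(d@ey).round(4),s['position'][2].round(4),'F',(s['force'][:2]@ex).round(1),(s['force'][:2]@ey).round(1),s['force'][2].round(1),'t',s['clock'],'w',s['width'].round(2))
                                                                                                                                                                                                                                    ^^^^^^^^^^^^^^^^
AttributeError: 'float' object has no attribute 'round'
```

```bash
sed -i "s/s\['width'\].round(2)/s['width']/" rel.py
python3 -c "
from rel import *
where();rel(W(-.135,0,.1),83.2);rel(W(.07,0,.1))"
```

```text
tray-frame tcp -0.1399 -0.0011 0.1956 F 0.4 -0.3 -0.1 t 12.5 w 0.3020802074168602
tcp [0.4199 0.0529 0.1956] ydeg 83.1 tilt z [ 0.2963 -0.0354 -0.9544]
units [0.95 0.04 3.71]
turn z units -0.02
tcp [0.4199 0.0529 0.1956] ydeg 83.1 tilt z [ 0.2963 -0.0354 -0.9544]
units [-6.87  0.06  6.15]
```

Call:
carry_out(commands=[[0, 0.2, 0, 0.7, 0, 0, 0], [0, 0.25, 0, 1, 0, 0, 0], [0, 0.25, 0, 1, 0, 0, 0], [0, 0.25, 0.04, 1, 0, 0, 0], [0, 0, 0, 0, 0, 0, 0]])

```text
clock: 13.0
position: [0.4229, 0.0529, 0.0976]
ee_rot: [0.17, 2.843, -0.028]
force: [0.2, 0.6, 0.8]
width: 0.003
gripper_force: 0.0
```

Call:
carry_out(commands=[[0, -0.3, 0, 0.1, 0, 0, 0], [0, -0.3, 0, 0.1, 0, 0, 0], [0, -0.2, 0, 0.06, 0, 0, 0], [0, -0.2, 0, 0.06, 0, 0, 0], [0, -0.2, 0, 0.06, 0, 0, 0], [0, -0.2, 0, 0.06, 0, 0, 0]])

```text
clock: 13.6
position: [0.4622, 0.0488, 0.1007]
ee_rot: [0.172, 2.837, -0.026]
force: [-2.4, 0.7, 1.0]
width: 0.006
gripper_force: 0.9
```

```bash
python3 -c "
from rel import *
where()"
```

```text
tray-frame tcp -0.0974 -0.0002 0.1007 F -2.5 0.4 1.0 t 13.6 w 0.005891216749862326
```

Call:
carry_out(commands=[[0, -0.3, 0, 0.1, 0, 0, 0], [0, -0.4, 0, 0.12, 0, 0, 0], [0, -0.5, 0, 0.16, 0, 0, 0], [0, -0.5, 0, 0.16, 0, 0, 0], [0, -0.5, 0, 0.16, 0, 0, 0], [0, -0.5, 0, 0.16, 0, 0, 0], [0, -0.5, 0, 0.16, 0, 0, 0], [0, -0.5, 0, 0.16, 0, 0, 0]])

```text
clock: 14.4
position: [0.5594, 0.0372, 0.0995]
ee_rot: [0.172, 2.837, -0.026]
force: [-2.7, 1.8, 1.6]
width: 0.005
gripper_force: 1.1
```

Call:
carry_out(commands=[[0, -0.5, 0, 0.16, 0, 0, 0], [0, -0.5, 0, 0.16, 0, 0, 0], [0, -0.5, 0, 0.16, 0, 0, 0], [0, -0.4, 0, 0.12, 0, 0, 0], [0, -0.3, 0, 0.1, 0, 0, 0], [0, -0.2, 0, 0.06, 0, 0, 0], [0, 0, 0, 0, 0, 0, 0]])

```text
clock: 15.1
position: [0.6214, 0.0295, 0.0992]
ee_rot: [0.172, 2.836, -0.026]
force: [-0.2, -0.7, -0.1]
width: 0.006
gripper_force: 0.0
```

```bash
python3 -c "
from rel import *
where();rel(W(.078,0,.1))"
```

```text
tray-frame tcp 0.0629 -0.0006 0.0992 F -0.1 -0.7 -0.1 t 15.1 w 0.006043474737708457
tcp [0.6214 0.0295 0.0992] ydeg 83.05 tilt z [ 0.2938 -0.0357 -0.9552]
units [-0.59  0.03  0.15]
```

Call:
carry_out(commands=[[0, -0.15, 0, 0.05, 0, 0, 0], [0, -0.15, 0, 0.05, 0, 0, 0], [0, -0.15, 0, 0.05, 0, 0, 0], [0, -0.1, 0, 0.03, 0, 0, 0], [0, 0, 0, 0, 0, 0, 0]])

```text
clock: 15.6
position: [0.6356, 0.0279, 0.099]
ee_rot: [0.172, 2.836, -0.026]
force: [-0.6, 0.4, 0.2]
width: 0.008
gripper_force: 0.0
```

Call:
carry_out(commands=[[0, -0.06, 0, 0.02, 0, 0, 0], [0, -0.06, 0, 0.02, 0, 0, 0], [0, 0, 0, 0, 0, 0, 0]])

```text
clock: 15.9
position: [0.6369, 0.0277, 0.0985]
ee_rot: [0.171, 2.839, -0.027]
force: [-6.9, 0.6, 4.1]
width: 0.003
gripper_force: 3.6
```

```bash
python3 -c "
from rel import *
where()"
```

```text
tray-frame tcp 0.0785 -0.0005 0.0985 F -6.9 -0.2 4.1 t 15.9 w 0.0032802424683457767
```

Tray hit its home stop (6.9 N steady reaction). Back off, raise, straighten, and look.

Call:
carry_out(commands=[[0, 0.4, 0, -0.1, 0, 0, 0], [0, 0.8, 0, -0.25, 0, 0, 0], [0, 0.9, 0, -0.3, 0, 0, 0], [0, 0.3, 0, -0.9, 0, 0, 0], [0, 0.3, 0, -0.9, 0, 0, 0], [0, 0.3, 0, -0.9, 0, 0, 0], [0, 0.3, 0, -0.9, 0, 1, 0], [0, 0.3, 0, -0.9, 0, 1, 0]])

```text
clock: 16.7
position: [0.5149, 0.043, 0.1978]
ee_rot: [0.181, 3.04, -0.008]
force: [0.9, -0.4, -0.9]
width: 0.005
gripper_force: 0.0
```

Call:
carry_out(commands=[[0, 0, 0, 0, 0, 1, 0], [0, 0, 0, 0, 0, 0, 0]])

```text
clock: 16.9
position: [0.5192, 0.0415, 0.1971]
ee_rot: [0.194, 3.135, 0.001]
force: [0.4, -0.4, -1.5]
width: 0.003
gripper_force: 0.0
```

Run:
```python
from rel import *
where();rel(W(-.117,.19,.23),83.2-88)
tiles=[]
for n in('scene','side'):
    im=grab(n);C=cloud(im);h=cv2.cvtColor(im['pixels'],cv2.COLOR_RGB2HSV)
    q=np.concatenate([(C[...,:2]-O)@np.c_[ex,ey],C[...,2:]],-1)
    teal=(h[...,0]>85)&(h[...,0]<105)&(h[...,1]>120)
    M=teal&(q[...,0]<.06)&(q[...,1]>.05)&(q[...,2]<.15)&(q[...,2]>.01)
    T=q[M]
    for x in(-.18,-.1,-.02,.04):
        S=T[abs(T[:,0]-x)<.01]; 
        if len(S)>5: print(n,x,np.percentile(S[:,1],[5,50,95]).round(4))
    print(' xmin',T[:,0].min())
    M=(h[...,1]<70)&(abs(q[...,2]-.108)<.011)&(abs(q[...,1])<.05)&(abs(q[...,0]-.09)<.03)
    print(n,'tab',M.sum(),np.percentile(q[M],[2,98],axis=0).round(4).ravel() if M.sum()>4 else '')
    tiles.append(im['pixels'][:,:,::-1])
cv2.imwrite('pics/t2.png',cv2.resize(np.hstack(tiles),(800,300)))
```

```text
tray-frame tcp -0.04 -0.0007 0.1971 F 0.4 -0.4 -1.5 t 16.9 w 0.002587177023179691
tcp [0.5192 0.0415 0.1971] ydeg 82.93 tilt z [ 7.e-04  9.e-04 -1.e+00]
units [ 3.11  7.62 -1.31]
turn z units 15.31
scene -0.18 [0.1283 0.1388 0.1397]
scene -0.1 [0.1306 0.1416 0.1424]
scene -0.02 [0.1333 0.1444 0.1451]
scene 0.04 [0.1356 0.1464 0.1471]
 xmin -0.2039817145817431
scene tab 0 
side -0.18 [0.1195 0.1234 0.1277]
side -0.1 [0.1217 0.1257 0.1302]
side -0.02 [0.1242 0.1286 0.1331]
side 0.04 [0.1263 0.1306 0.1346]
 xmin -0.2049753189342798
side tab 124 [ 0.0866 -0.0381  0.0974  0.0954  0.032   0.1188]
```

View pics/t2.png

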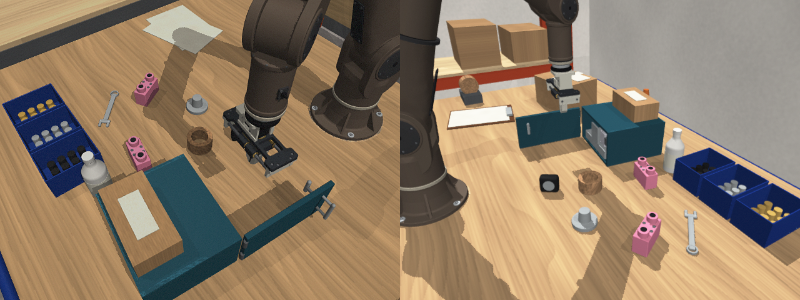

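The tray is home: side tile (600,140) shows the tab flush and the block behind it, tab face at +0.087. The door is still at about 1.54 rad, side tile (548,128). Go to the door's outer side.

Call:
carry_out(commands=[[0, 0, 0, -1, 0, 0, 0], [0, 0.3, 0.7, -0.3, 0, 0, 0], [0, 0.4, 1, 0, 0, 0, 0], [0, 0.4, 1, 0, 0, 0, 0], [0, 0.4, 1, 0, 0, 0, 0], [0, 0.4, 1, 0, 0, 0, 0], [0, 0.4, 1, 0, 0, 0, 0], [0, 0.4, 1, 0, 0, 0, 0]])

```text
clock: 17.8
position: [0.4687, 0.2175, 0.2284]
ee_rot: [0.188, 3.134, -0.001]
force: [0.8, -0.3, -0.2]
width: 0.002
gripper_force: 0.0
```

Call:
carry_out(commands=[[0, 0.4, 0.9, 0, 0, 0, 0.5], [0, 0, 0, 0, 0, 0, 1], [0, 0, 0, 0, 0, 0, 1], [0, 0, 0, 0, 0, 0, 1], [0, 0, 0, 0, 0, 0, 1], [0, 0, 0, 0, 0, 0, 1], [0, 0, 0, 0, 0, 0, 1], [0, 0, 0, 0, 0, 0, 1]])

```text
clock: 18.6
position: [0.4618, 0.24, 0.2284]
ee_rot: [1.329, 2.845, -0.0]
force: [-0.6, -1.0, 0.2]
width: 0.005
gripper_force: 0.0
```

Call:
carry_out(commands=[[0, 0, 0, 0, 0, 0, 1], [0, 0, 0, 0, 0, 0, 1], [0, 0, 0, 0, 0, 0, 1], [0, 0, 0, 0, 0, 0, 1], [0, 0, 0, 0, 0, 0, 1], [0, 0, 0, 0, 0, 0, 1], [0, 0, 0, 0, 0, 0, 1], [0, 0, 0, 0, 0, 0, 0.8]])

```text
clock: 19.4
position: [0.4618, 0.2399, 0.2284]
ee_rot: [2.311, 2.126, 0.001]
force: [-0.0, 0.2, -0.2]
width: 0.006
gripper_force: 0.0
```

```bash
python3 -c "
from rel import *
where();rel(W(-.117,.185,.105),-4.8)"
```

```text
tray-frame tcp -0.1205 0.1895 0.2284 F -0.1 0.2 -0.2 t 19.4 w 0.0061390939402574405
tcp [0.4618 0.2399 0.2284] ydeg -4.78 tilt z [ 1.4e-03 -6.0e-04 -1.0e+00]
units [-0.18  0.13  4.94]
turn z units 0.0
```

Call:
carry_out(commands=[[0, 0, 0.1, 0.6, 0, 0, 0], [0, 0, 0, 1, 0, 0, 0], [0, 0, 0, 1, 0, 0, 0], [0, 0, 0, 1, 0, 0, 0], [0, 0, 0, 0.9, 0, 0, 0], [0, 0, 0, 0.4, 0, 0, 0], [0, -0.4, 0, 0, 0, 0, 0], [0, -0.4, 0, 0, 0, 0, 0]])

```text
clock: 20.2
position: [0.4637, 0.2195, 0.1071]
ee_rot: [2.307, 2.131, 0.001]
force: [0.8, 0.4, 0.2]
width: 0.005
gripper_force: 0.0
```

Call:
carry_out(commands=[[0, -0.3, 0, 0, 0, 0, 0], [0, -0.2, 0, 0, 0, 0, 0], [0, -0.2, 0, 0, 0, 0, 0], [0, -0.1, 0, 0, 0, 0, 0]])

```text
clock: 20.6
position: [0.4626, 0.1996, 0.1069]
ee_rot: [2.309, 2.13, 0.001]
force: [0.5, 0.5, -0.3]
width: 0.007
gripper_force: 0.0
```

```bash
python3 -c "
from rel import *
where()"
```

```text
tray-frame tcp -0.1149 0.1496 0.1069 F 0.4 0.6 -0.3 t 20.6 w 0.007091466639405151
```

Call:
carry_out(commands=[[0, -0.23, -0.02, 0, 0, 0, -0.3], [0, -0.38, -0.03, 0, 0, 0, -0.5], [0, -0.46, -0.04, 0, 0, 0, -0.6], [0, -0.46, -0.04, 0, 0, 0, -0.6], [0, -0.46, -0.04, 0, 0, 0, -0.6], [0, -0.46, -0.04, 0, 0, 0, -0.6], [0, -0.46, -0.04, 0, 0, 0, -0.6], [0, -0.46, -0.04, 0, 0, 0, -0.6]])

```text
clock: 21.4
position: [0.4647, 0.1161, 0.1067]
ee_rot: [1.784, 2.586, 0.001]
force: [0.1, 0.3, -0.6]
width: 0.007
gripper_force: 0.2
```

```bash
cat >> rel.py <<'E'
def door():
    where();s=arm.observe();R=Ro.from_rotvec(s['ee_rot']).as_matrix()
    th=np.deg2rad(83.2)-np.arctan2(R[1,1],R[0,1]); p=np.array([(s['position'][:2]-O)@ex,(s['position'][:2]-O)@ey])-[.0735,.14]
    d=np.array([-np.sin(th),-np.cos(th)]);n=np.array([-np.cos(th),np.sin(th)])
    print('tool theta',th.round(3),'r',(p@d).round(4),'offset n',(p@n).round(4))
E
python3 -c "
from rel import *
door()"
```

```text
tray-frame tcp -0.103 0.0669 0.1067 F 0.0 0.3 -0.6 t 21.4 w 0.007375402208865246
tool theta 1.089 r 0.1903 offset n 0.017
```

Call:
carry_out(commands=[[0, -0.46, -0.04, 0, 0, 0, -0.6], [0, -0.46, -0.04, 0, 0, 0, -0.6], [0, -0.46, -0.04, 0, 0, 0, -0.6], [0, -0.46, -0.04, 0, 0, 0, -0.6], [0, -0.46, -0.04, 0, 0, 0, -0.6], [0, -0.46, -0.04, 0, 0, 0, -0.6], [0, -0.46, -0.04, 0, 0, 0, -0.6], [0, -0.46, -0.04, 0, 0, 0, -0.6]])

```text
clock: 22.2
position: [0.5073, 0.035, 0.1067]
ee_rot: [1.119, 2.935, 0.001]
force: [0.6, 0.7, -0.5]
width: 0.004
gripper_force: 0.2
```

Call:
carry_out(commands=[[0, -0.38, -0.03, 0, 0, 0, -0.5], [0, -0.38, -0.03, 0, 0, 0, -0.5], [0, -0.3, -0.03, 0, 0, 0, -0.4], [0, -0.23, -0.02, 0, 0, 0, -0.3], [0, 0, 0, 0, 0, 0, 0]])

```text
clock: 22.7
position: [0.5312, 0.0126, 0.1065]
ee_rot: [0.87, 3.018, 0.0]
force: [-0.4, 0.2, -0.3]
width: 0.003
gripper_force: 0.0
```

Run:
```python
from rel import *
door()
im=grab('side');C=cloud(im);h=cv2.cvtColor(im['pixels'],cv2.COLOR_RGB2HSV)
save(im,'s3.png')
```

```text
tray-frame tcp -0.0247 -0.028 0.1065 F -0.4 0.2 -0.3 t 22.7 w 0.003374004294659023
tool theta 0.443 r 0.1939 offset n 0.0167
```

View pics/s3.png

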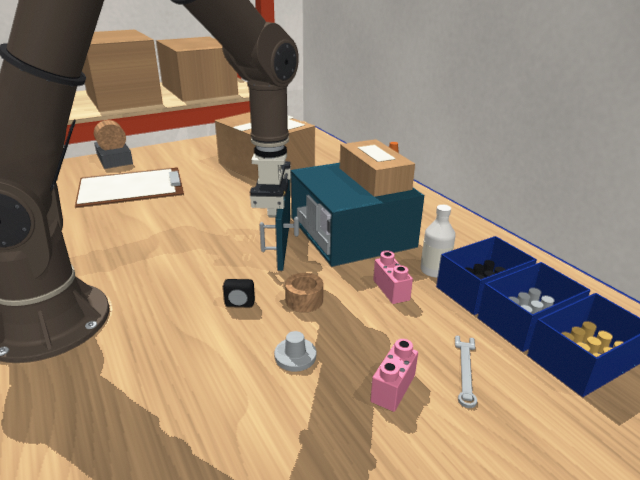

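The door is nearly closed, its edge at (283,235), still clear of the tape roll at (304,291). The tray tab sits home at (320,220). Continue slowly into the catch.

Call:
carry_out(commands=[[0, -0.3, -0.03, 0, 0, 0, -0.4], [0, -0.38, -0.03, 0, 0, 0, -0.5], [0, -0.38, -0.03, 0, 0, 0, -0.5], [0, -0.38, -0.03, 0, 0, 0, -0.5], [0, -0.38, -0.03, 0, 0, 0, -0.5], [0, -0.38, -0.03, 0, 0, 0, -0.5], [0, -0.3, -0.03, 0, 0, 0, -0.4], [0, 0, 0, 0, 0, 0, 0]])

```text
clock: 23.55
position: [0.5857, -0.017, 0.1065]
ee_rot: [0.363, 3.12, 0.001]
force: [0.5, 0.7, 0.1]
width: 0.003
gripper_force: 0.0
```

```bash
python3 -c "
from rel import *
door()"
```

```text
tray-frame tcp 0.033 -0.051 0.1065 F 0.4 0.8 0.1 t 23.55 w 0.0027376811231901903
tool theta 0.113 r 0.1943 offset n 0.0187
```

Call:
carry_out(commands=[[0, -0.18, -0.01, 0, 0, 0, -0.2], [0, -0.18, -0.01, 0, 0, 0, -0.2], [0, -0.18, -0.01, 0, 0, 0, -0.2], [0, -0.15, -0.01, 0, 0, 0, -0.2]])

```text
clock: 23.95
position: [0.6019, -0.0212, 0.1066]
ee_rot: [-0.235, -3.133, 0.0]
force: [0.1, -0.1, -0.3]
width: 0.005
gripper_force: 0.0
```

```bash
python3 -c "
from rel import *
door()"
```

```text
tray-frame tcp 0.0495 -0.0532 0.1066 F 0.1 -0.1 -0.3 t 23.95 w 0.004547618570190769
tool theta 0.031 r 0.1938 offset n 0.0181
```

Call:
carry_out(commands=[[0, -0.1, 0, 0, 0, 0, -0.1], [0, -0.1, 0, 0, 0, 0, -0.1], [0, -0.1, 0, 0, 0, 0, -0.1], [0, 0, 0, 0, 0, 0, 0]])

```text
clock: 24.35
position: [0.6074, -0.0223, 0.1062]
ee_rot: [-0.188, -3.132, 0.001]
force: [-8.9, 0.6, 5.5]
width: 0.006
gripper_force: 4.2
```

```bash
python3 -c "
from rel import *
door()"
```

```text
tray-frame tcp 0.0552 -0.0536 0.1062 F -8.9 -0.4 5.5 t 24.35 w 0.005746065442822134
tool theta 0.001 r 0.1936 offset n 0.0181
```

Call:
carry_out(commands=[[0, -0.08, 0, 0, 0, 0, 0], [0, 0, 0, 0, 0, 0, 0]])

```text
clock: 24.55
position: [0.6074, -0.0223, 0.1061]
ee_rot: [-0.187, -3.129, 0.002]
force: [-16.9, 0.8, 11.8]
width: 0.006
gripper_force: 8.3
```

```bash
python3 -c "
from rel import *
door()"
```

```text
tray-frame tcp 0.0552 -0.0537 0.1061 F -16.9 -1.2 11.8 t 24.55 w 0.005738479963269138
tool theta 0.001 r 0.1937 offset n 0.0182
```

Hard stop with no further movement, so the door is seated. Back away and verify.

Call:
carry_out(commands=[[0, 0.2, 0, 0, 0, 0, 0], [0, 0.5, 0, 0, 0, 0, 0], [0, 1, 0, 0, 0, 0, 0], [0, 1, 0, 0, 0, 0, 0], [0, 1, 0, -0.5, 0, 0, 0], [0, 0.5, 0, -1, 0, 0, 0], [0, 0, 0, -1, 0, 0, 0], [0, 0, 0, -1, 0, 0, 0]])

```text
clock: 25.35
position: [0.5069, -0.01, 0.1952]
ee_rot: [0.189, 3.135, -0.0]
force: [-0.2, -0.3, -0.3]
width: 0.007
gripper_force: 0.0
```

Call:
carry_out(commands=[[0, 0, 0, 0, 0, 0, 0], [0, 0, 0, 0, 0, 0, 0], [0, 0, 0, 0, 0, 0, 0]])

```text
clock: 25.65
position: [0.5068, -0.0102, 0.1933]
ee_rot: [-0.19, -3.135, 0.0]
force: [-0.1, 1.0, -0.6]
width: 0.003
gripper_force: 0.0
```

Run:
```python
from rel import *
where()
im=grab('side');C=cloud(im);h=cv2.cvtColor(im['pixels'],cv2.COLOR_RGB2HSV);save(im,'s4.png')
q=np.concatenate([(C[...,:2]-O)@np.c_[ex,ey],C[...,2:]],-1)
M=(h[...,0]>85)&(h[...,0]<105)&(h[...,1]>120)&(q[...,0]<.1)&(q[...,2]>.02)&(q[...,2]<.14)
T=q[M]
for y in(-.12,-.08,-.04,0,.04,.08,.12):
    S=T[abs(T[:,1]-y)<.015]
    if len(S)>5: print(y,len(S),np.percentile(S[:,0],[5,50,95]).round(4))
```

```text
tray-frame tcp -0.0462 -0.0536 0.1933 F -0.2 1.0 -0.6 t 25.65 w 0.0028805421434217
-0.12 217 [0.0651 0.0665 0.0847]
-0.08 152 [0.0651 0.0663 0.0676]
-0.04 109 [0.0653 0.0663 0.0677]
0 156 [0.0648 0.0662 0.0677]
0.04 164 [0.0648 0.0662 0.0677]
0.08 154 [0.0646 0.0661 0.0674]
0.12 101 [0.0647 0.0661 0.0674]
```

View pics/s4.png

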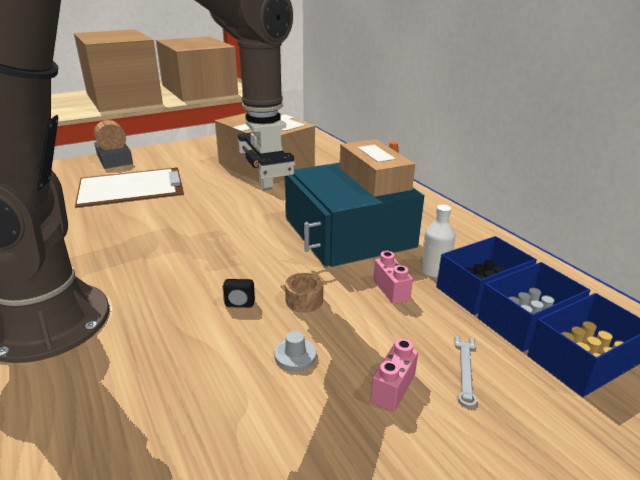

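The door is flush (front face flat at 0.066 along its whole width), its handle at (315,237). The roll (304,291), flange (296,352) and tape measure (239,293) have not moved. Handing in.

```bash
python3 -c "
from cell import arm
print(arm.sign_off())"
```

```text
the job is handed in; nothing more can be done
None
```

The valve block stands released near the middle of the tray, the tray is slid home, the door is shut flush on its catch, and the job is handed in (about 26 s used); the sign-off returned no verdict.

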